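Sort the press stamps back into their stands

TASK

The four stamps of the sole press have been put away in one another's stands. Rearrange them so that every stamp stands flat inside the stand of its own colour (red in red, blue in blue, yellow in yellow, green in green); the black stand is free for parking a stamp on the way and ends up empty. Keep the stamps upright throughout, and do not knock over the little cup of rivets.

Things in the scene. Friction and masses are not known exactly. Their poses are not given: they have to be found in the camera images.
- stamp_red_mid (a point): Press stamp with red handle: loose, upright, round, 90 mm tall, 0.3 kg. Black rubber foot with grey flange, 56 mm wide, 21 mm tall; short steel ferrule, 28 mm wide; red round handle, 32 mm wide, from 27 to 90 mm above the underside. Point: on its axis half-way up, 45 mm above its underside; z up. It starts in a stand of another colour, within 5 mm of its centre.
- stamp_blue_mid (a point): Press stamp with blue handle: loose, upright, round, 90 mm tall, 0.3 kg. Black rubber foot with grey flange, 56 mm wide, 21 mm tall; short steel ferrule, 28 mm wide; blue round handle, 32 mm wide, from 27 to 90 mm above the underside. Point: on its axis half-way up, 45 mm above its underside; z up. It starts in a stand of another colour, within 5 mm of its centre.
- stamp_yellow_mid (a point): Press stamp with yellow handle: loose, upright, round, 90 mm tall, 0.3 kg. Black rubber foot with grey flange, 56 mm wide, 21 mm tall; short steel ferrule, 28 mm wide; yellow round handle, 32 mm wide, from 27 to 90 mm above the underside. Point: on its axis half-way up, 45 mm above its underside; z up. It starts in a stand of another colour, within 5 mm of its centre.
- stamp_green_mid (a point): Press stamp with green handle: loose, upright, round, 90 mm tall, 0.3 kg. Black rubber foot with grey flange, 56 mm wide, 21 mm tall; short steel ferrule, 28 mm wide; green round handle, 32 mm wide, from 27 to 90 mm above the underside. Point: on its axis half-way up, 45 mm above its underside; z up. It starts in a stand of another colour, within 5 mm of its centre.
- stand_red: The red stand: a round dish fixed to the bench, 96 mm wide, with a round recess 76 mm wide. Its inner floor is 6 mm and its rim 13 mm above the bench. Origin: the centre of its underside, on the bench; z up. At the start a stamp of another colour stands in it.
- stand_blue: The blue stand: a round dish fixed to the bench, 96 mm wide, with a round recess 76 mm wide. Its inner floor is 6 mm and its rim 13 mm above the bench. Origin: the centre of its underside, on the bench; z up. At the start a stamp of another colour stands in it.
- stand_yellow: The yellow stand: a round dish fixed to the bench, 96 mm wide, with a round recess 76 mm wide. Its inner floor is 6 mm and its rim 13 mm above the bench. Origin: the centre of its underside, on the bench; z up. At the start a stamp of another colour stands in it.
- stand_green: The green stand: a round dish fixed to the bench, 96 mm wide, with a round recess 76 mm wide. Its inner floor is 6 mm and its rim 13 mm above the bench. Origin: the centre of its underside, on the bench; z up. At the start a stamp of another colour stands in it.
- stand_black: The black stand: a round dish fixed to the bench, 96 mm wide, with a round recess 76 mm wide. Its inner floor is 6 mm and its rim 13 mm above the bench. Origin: the centre of its underside, on the bench; z up. It is empty at the start and is the free place; no stamp belongs in it.
- cup_mid (a point): A loose open steel cup of brass rivets, 44 mm wide, 42 mm tall, standing among the stands; not to be knocked over. The point is on its axis half-way up, 21 mm above the bench; z up.
There are look-alikes about, which are no part of the job. Of the things that look like the part that bears stamp_blue_mid, the middle-sized one is meant.

How it is judged:
By the outcome, as a careful person would: the job done as asked, in the order asked, and still so for the second after the job is handed in, with the robot touching nothing.
It also fails if it takes over 115 s, if anything falls off the work surface, if the arm or the gripper's body presses on something with over 40 N, if the wrist force passes 120 N, or if a joint passes its speed limit or range.

ROBOT

A 6-joint arm with a two-finger parallel gripper is mounted at the origin on the work surface. World frame = base frame: x ahead of the robot, y to its left, z up, the work surface at z = 0. Lengths are in mm, angles in rad, forces in N, time in s.
With the tool pointing down it reaches from about 250 to 725 mm from the base axis. Payload 4 kg.
Tool frame: the origin (TCP) lies at the very end of the fingers, on their centre line; the grasp point (between the pads) lies 19 mm behind it; z points along the fingers, y is the direction in which the jaws open and shut (so a half turn about z gives the same grasp; the last joint's range is limited). The gripper opens to 85 mm and grips with 20 to 120 N. Pads are 22 mm wide; open, the fingers measure 114 mm over their backs; the gripper's body (76 mm by 85 mm) begins 54 mm behind the grasp point. The pads swing forward as they close: fully open they stand 13 mm farther back than shut.
Start: joints at [-1.222, 0.241, 0.005, 1.335, 0, 1.571], TCP at [170.883, -469.892, 205.606] pointing down, gripper open.
Joint ranges: [-2.72, 2.72], [-1.05, 1.87], [-1.09, 1.28], [-1.99, 2.15], [-1.42, 1.44], [-3.14, 3.14]. Speed limits (rad/s): [2.79, 2.79, 3.14, 3.14, 3.14, 3.14].

INTERFACE

Orientations are given as a unit quaternion [x, y, z, w].
In Python, from cell import env, imaging gives the robot as it stands.
- The arm moves only by the tool move_arm, never from a script. Its argument "moves" is a list of rows, each an object with "delta_pos": the shift along the world's x, y, z in mm, a list of three; "turn": the turn, a rotation vector about the world's x, y, z in degrees, a list of three; "jaw": the gripper's target within -1 to 1 (fully open at 1, half-way at 0, shut at -1). A call has 1 to 12 rows; each row shifts and turns the commanded pose from where the row before left it; what a row does not reach is not made up. A row lasts 1/10 s, in which the tool goes at most 50 mm and 8.59 degrees, less where a joint would pass 70% of its speed; a pose out of reach is approached as far as the arm can. A call is refused whole if a number of a shift passes 50 or a number of a turn 8.59, either way. A call with a gripper value outside its range is refused whole. The fingers move at their own pace and stop on an object; "force" is the grip in N (left out, the last holds). Time passes only in rows, so rows that do not move let the fingers close. It gives the time, the measured TCP pose, the force and the opening at its end, in the units of the state.
- env.state(): the state, without advancing time (a new reading comes with each control period).
- imaging.capture(name): name is "scene" or "top"; returns (picture, depth): 400x640x3 uint8, red, green, blue; 400x640 float32, mm along the optical axis (not along the pixel's ray), 0 where there is no reading.
- imaging.camera_params(name): a dict with "fx", "fy", "cx", "cy" (pixels), "rvec" (rotation vector, rad) and "tvec" (3), from world to camera coordinates, as OpenCV has them. Camera axes: x right, y down, z forward; pixel columns grow to the right and rows downward; lengths in mm; the calibration is good to about 2 mm. A picture is of the moment at which its call begins. camera_params takes no time and is no camera call.
- env.hand_in(): hands the job in, once; it reports no verdict.
The state is a dict: "t": time; "qpos": joint angles; "qd": joint speeds; "effort": joint torques, N m; "ee_pos": TCP position; "eef_rot": TCP orientation; "wrist_force": force on the tool from outside, world axes, zero at the start; "torque": the same for the moment, N m; "gripper_width": finger opening in mm.
Only numpy, scipy, OpenCV 4.12 (cv2) and the standard library are available. Lean on these libraries where they do the work, as an engineer would, in place of code of your own. Each camera call takes 0.05 s, during which the arm holds its last target.

## Working session

There is one attempt and no reset: what is moved stays moved. The work goes in short steps, Python scripts to look and compute and a tool call to move; the robot and the scene stay as the last step left them, time stands still between calls to the robot, and variables do not carry over. Pictures are saved under pics/ and viewed, and the job is handed in when it is done.

Besides the shell and the picture viewer there is one more tool, called after "Emit:" by a JSON object that holds its "fn" and its "kwargs", one argument or row to a line. move_arm: Moves the arm, as the interface text tells. Its arguments: {"type":"object","properties":{"moves":{"type":"array"},"force":{"type":"number"}},"required":["moves"]}

```bash
ls; mkdir -p pics; cat > h.py <<'E'
import numpy as np, cv2
from cell import env, imaging
def cap(n,f=None):
    p,d=imaging.capture(n)
    if f: cv2.imwrite('pics/'+f,p[:,:,::-1])
    return p,d
def cam(n):
    c=imaging.camera_params(n);R,_=cv2.Rodrigues(np.array(c['rvec'],float));return c,R,np.array(c['tvec'],float).ravel()
def plane(n,u,v,z):
    c,R,t=cam(n);r=R.T@np.array([(u-c['cx'])/c['fx'],(v-c['cy'])/c['fy'],1]);o=-R.T@t
    return o+r*(z-o[2])/r[2]
def cloud(n,d):
    c,R,t=cam(n);v,u=np.mgrid[:400,:640]
    P=np.stack([(u-c['cx'])/c['fx']*d,(v-c['cy'])/c['fy']*d,d],-1)
    return (P-t)@R
def proj(n,p):
    c,R,t=cam(n);q=R@np.array(p,float)+t;return c['fx']*q[0]/q[2]+c['cx'],c['fy']*q[1]/q[2]+c['cy']
E
python3 - <<'E'
from h import *
s=env.state();print(s)
for n in('scene','top'):
    p,d=cap(n,n+'0.png');np.savez(n+'0.npz',p=p,d=d);c,R,t=cam(n);print(n,c['fx'],-R.T@t,R[2])
E
```

```text
pics
{'t': 0.0, 'qpos': array([-1.22196743e+00,  2.41452142e-01,  3.72139197e-03,  1.33518589e+00,
        1.29649515e-05,  1.57078615e+00]), 'qd': array([-0.00045712,  0.00101318, -0.00080959,  0.00141641, -0.00034885,
        0.00200412]), 'effort': array([ 1.42730561e-03, -3.72318292e+01,  2.52407724e+01,  1.69290294e-02,
        3.04892601e-04, -6.21494920e-06]), 'ee_pos': array([ 170.66929161, -469.24348038,  204.69236679]), 'eef_rot': array([ 9.84826884e-01,  1.73536406e-01, -1.77580992e-04, -1.04519733e-03]), 'wrist_force': array([-0.04857884,  0.43678598,  0.57345359]), 'torque': array([-0.01197493, -0.02412226, -0.01174063]), 'gripper_width': 85.13271650674604}
scene 431.9294115152319 [1047.4870313  -316.09798723  603.40255351] [-0.63244997  0.40866392 -0.65802799]
top 487.4032558438453 [394.46779948   8.92253893 932.21306402] [ 0.13205034  0.00742204 -0.99121522]
```

View pics/scene0.png

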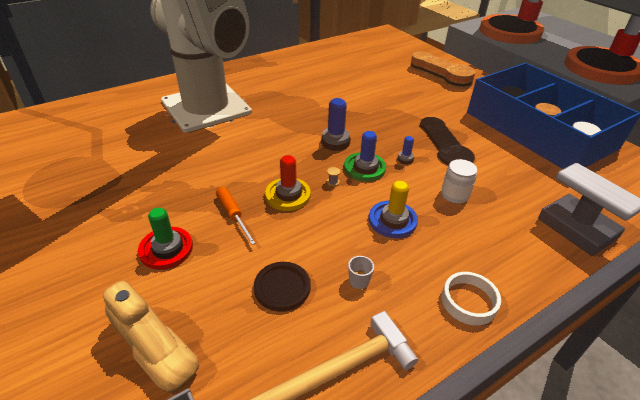

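View pics/top0.png

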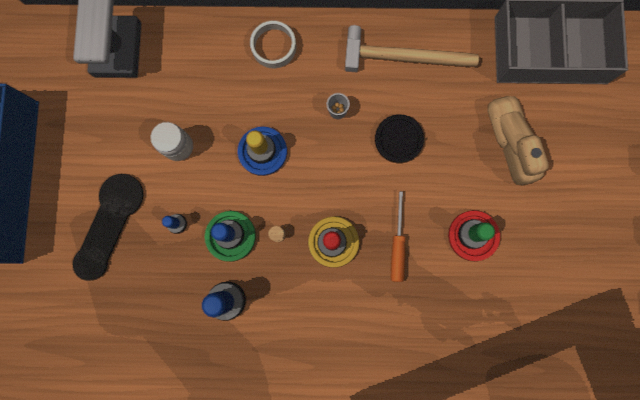

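The scene view shows green in the red stand (165,240), red in yellow (288,185), yellow in blue (395,210) and a blue stamp in green (368,160). The black stand is empty at (282,287) and the rivet cup is at (361,272).

There are three blue candidates: a big one on the bench at (337,125), the middle one in the green stand at (368,155), and a small one at (407,150). The middle-sized one also stands in a stand of another colour. I'll confirm that with a crop and measurements.

```bash
python3 - <<'E'
from h import *
S=np.load('scene0.npz');T=np.load('top0.npz')
cv2.imwrite('pics/crop_blue.png',cv2.resize(S['p'][85:190,310:430,::-1],None,fx=5,fy=5,interpolation=cv2.INTER_CUBIC))
cv2.imwrite('pics/crop_cup.png',cv2.resize(T['p'][60:260,150:450,::-1],None,fx=2.5,fy=2.5,interpolation=cv2.INTER_CUBIC))
p,d=T['p'],T['d'];C=cloud('top',d)
hsv=cv2.cvtColor(p,cv2.COLOR_RGB2HSV)
ok=d>0
print('bench z',np.median(C[...,2][ok]))
boxes={'red':(430,520,195,275),'blue':(225,300,115,185),'yellow':(295,370,205,280),'green':(195,265,200,270),'black':(365,435,105,172)}
hs={'red':[(0,6),(174,180)],'blue':[(105,128)],'yellow':[(22,34)],'green':[(45,85)]}
def mask(c):
    if c=='black': return (hsv[...,2]<60)
    m=np.zeros(p.shape[:2],bool)
    for a,b in hs[c]: m|=(hsv[...,0]>=a)&(hsv[...,0]<=b)
    return m&(hsv[...,1]>130)&(hsv[...,2]>50)
for c,(u0,u1,v0,v1) in boxes.items():
    m=mask(c);b=np.zeros_like(m);b[v0:v1,u0:u1]=1
    m&=b&ok
    z=C[...,2]
    r=m&(z<25)&(z>2)
    # ellipse-free: outer contour hull -> rays on z=13
    pts=np.argwhere(r)[:,::-1].astype(np.int32)
    cs,_=cv2.findContours(r.astype(np.uint8),cv2.RETR_EXTERNAL,cv2.CHAIN_APPROX_NONE)
    k=max(cs,key=cv2.contourArea);hu=cv2.convexHull(k)[:,0].astype(float)
    W=np.array([plane('top',u,v,11)[:2] for u,v in hu])
    (x,y),rad=cv2.minEnclosingCircle(W.astype(np.float32))
    print('stand',c,round(x),round(y),'diam',round(2*rad),'medz',np.median(z[r]).round(1))
for c in hs:
    lab=cv2.connectedComponentsWithStats((mask(c)&ok&(C[...,2]>35)).astype(np.uint8))
    for i in range(1,lab[0]):
        if lab[2][i,4]>25:
            q=C[lab[1]==i];zt=np.percentile(q[:,2],97);tp=q[q[:,2]>zt-6]
            print('handle',c,lab[3][i].round(),'ztop',zt.round(1),'xy',np.round((tp.max(0)+tp.min(0))/2)[:2],'wid',np.round(np.ptp(tp,axis=0)[:2]))
z=C[...,2]
for nm,(u0,u1,v0,v1) in {'cup':(322,355,88,124),'cork':(265,290,222,246),'jar':(148,195,118,165),'big':(198,250,280,325),'small':(158,190,210,236),'driver':(385,412,190,285)}.items():
    q=C[v0:v1,u0:u1][(z[v0:v1,u0:u1]>9)&ok[v0:v1,u0:u1]]
    print(nm,q.min(0).round(),q.max(0).round())
E
```

```text
bench z 0.08573448257820446
stand red 454 -257 diam 98 medz 11.0
stand blue 613 149 diam 95 medz 10.5
stand yellow 448 -16 diam 35 medz 9.2
stand green 447 204 diam 94 medz 10.8
stand black 641 -117 diam 97 medz 7.1
handle red [332. 240.] ztop 97.6 xy [438.  11.] wid [28. 28.]
handle blue [  2. 104.] ztop 101.5 xy [658. 602.] wid [99. 12.]
handle blue [169. 222.] ztop 62.8 xy [469. 307.] wid [18. 19.]
handle blue [221. 232.] ztop 97.9 xy [450. 204.] wid [28. 27.]
handle blue [213. 305.] ztop 117.2 xy [327. 205.] wid [37. 35.]
handle yellow [255. 139.] ztop 98.1 xy [614. 152.] wid [29. 24.]
handle green [482. 232.] ztop 97.7 xy [ 457. -253.] wid [28. 26.]
cup [676. -18.   9.] [720.  24.  45.]
cork [438. 101.  28.] [465. 128.  35.]
jar [590. 283.   9.] [649. 342.  79.]
big [291. 171.   9.] [361. 235. 119.]
small [451. 291.   9.] [487. 322.  64.]
driver [ 367. -126.    9.] [535. -99.  29.]
```

View pics/crop_blue.png

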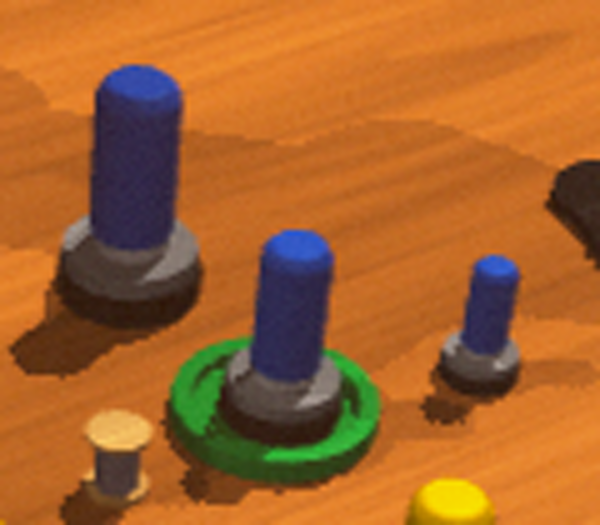

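View pics/crop_cup.png

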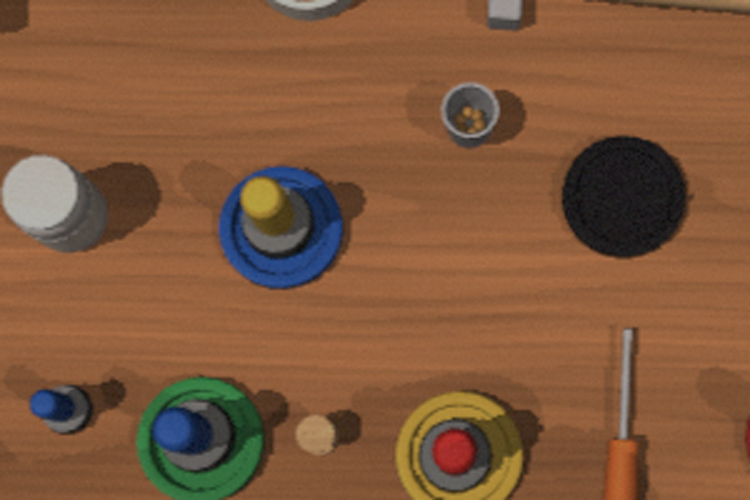

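The crop shows the middle blue stamp standing in the green dish. Its top is at 98 mm, against 96 expected, while the big one is at 117 and the small one at 63. So the one in the green stand is the one meant. The yellow stand fit failed (diameter 35), so I'll redo it.

```bash
python3 - <<'E'
from h import *
for n,(u0,u1,v0,v1) in {'top':(295,372,205,280),'scene':(258,318,168,215)}.items():
    S=np.load(n+'0.npz');p,d=S['p'],S['d'];z=cloud(n,d)[...,2]
    hsv=cv2.cvtColor(p,cv2.COLOR_RGB2HSV)
    m=(hsv[...,0]>=20)&(hsv[...,0]<=34)&(hsv[...,1]>110)&(z>4)&(z<25)
    b=np.zeros_like(m);b[v0:v1,u0:u1]=1;m&=b
    hu=cv2.convexHull(np.argwhere(m)[:,::-1].astype(np.int32))[:,0]
    W=np.array([plane(n,u,v,11)[:2] for u,v in hu])
    print(n,cv2.minEnclosingCircle(W.astype(np.float32)),np.median(z[m]),W.min(0),W.max(0))
# other stands from scene, depth/colour crosscheck; handles from scene
S=np.load('scene0.npz');p,d=S['p'],S['d'];C=cloud('scene',d);z=C[...,2]
for nm,(x,y) in dict(green=(456,-253),red=(439,11),yellow=(614,152),blue=(450,204)).items():
    q=C[(np.hypot(C[...,0]-x,C[...,1]-y)<25)&(z>60)&(z<85)&(d>0)]
    A=np.c_[2*q[:,:2],np.ones(len(q))];s=np.linalg.lstsq(A,(q[:,:2]**2).sum(1),rcond=None)[0]
    print(nm,s[:2].round(1),'r',np.sqrt(s[2]+s[0]**2+s[1]**2).round(1),len(q))
b=C[(np.hypot(C[...,0]-641,C[...,1]+117)<52)&(z>9)&(z<20)&(d>0)]
print('black rim',(b.min(0)+b.max(0))/2,np.ptp(b,axis=0))
E
```

```text
top ((438.9242858886719, 8.0922212600708), 47.5622673034668) 11.034028592546148 [393.0596642  -38.05066527] [485.48378131  54.57430151]
scene ((441.98541259765625, 7.575504779815674), 52.432655334472656) 11.85296353529754 [389.66027609 -39.90346308] [492.07777102  58.2863692 ]
green [ 457.2 -252.6] r 15.1 204
red [438.5  12.5] r 14.9 150
yellow [616.1 151.9] r 15.1 175
blue [451.1 207. ] r 14.8 136
black rim [ 641.83171482 -115.62901054   12.77675162] [94.53596554 95.07657097  7.4821434 ]
```

All five stands fit at 94–98 mm wide. The handle axes from the two views agree within 3 mm.

Plan: red → black, yellow → yellow, blue → blue, green → green, red → red. I'll travel with TCP at z ≥ 155 and grip at TCP z ≈ 45. First I'll go above the red stamp and turn the wrist by 60°.

Emit:
{"fn": "move_arm", "kwargs": {
  "moves": [
    {"delta_pos": [22.3, 40, -1], "turn": [0, 0, 5], "jaw": 1},
    {"delta_pos": [22.3, 40, -1], "turn": [0, 0, 5], "jaw": 1},
    {"delta_pos": [22.3, 40, -1], "turn": [0, 0, 5], "jaw": 1},
    {"delta_pos": [22.3, 40, -1], "turn": [0, 0, 5], "jaw": 1},
    {"delta_pos": [22.3, 40, -1], "turn": [0, 0, 5], "jaw": 1},
    {"delta_pos": [22.3, 40, -1], "turn": [0, 0, 5], "jaw": 1},
    {"delta_pos": [22.3, 40, -1], "turn": [0, 0, 5], "jaw": 1},
    {"delta_pos": [22.3, 40, -1], "turn": [0, 0, 5], "jaw": 1},
    {"delta_pos": [22.3, 40, -1], "turn": [0, 0, 5], "jaw": 1},
    {"delta_pos": [22.3, 40, -1], "turn": [0, 0, 5], "jaw": 1},
    {"delta_pos": [22.3, 40, -1], "turn": [0, 0, 5], "jaw": 1},
    {"delta_pos": [22.3, 40, -1], "turn": [0, 0, 5], "jaw": 1}
  ],
  "force": 40
}}

```text
t: 1.3
ee_pos: [438.8, 12.0, 193.4]
eef_rot: [0.765, 0.644, -0.0, -0.0]
wrist_force: [0.9, -1.0, 0.1]
gripper_width: 84.9
```

Emit:
{"fn": "move_arm", "kwargs": {
  "moves": [
    {"delta_pos": [0, 0, 0], "turn": [0, 0, 0], "jaw": 1},
    {"delta_pos": [0, 0, 0], "turn": [0, 0, 0], "jaw": 1}
  ]
}}

```text
t: 1.5
ee_pos: [438.1, 11.0, 192.9]
eef_rot: [0.765, 0.644, -0.001, -0.0]
wrist_force: [0.2, -0.9, 0.4]
gripper_width: 85.5
```

Emit:
{"fn": "move_arm", "kwargs": {
  "moves": [
    {"delta_pos": [0, 0, -37], "turn": [0, 0, 0], "jaw": 1},
    {"delta_pos": [0, 0, -37], "turn": [0, 0, 0], "jaw": 1},
    {"delta_pos": [0, 0, -37], "turn": [0, 0, 0], "jaw": 1},
    {"delta_pos": [0, 0, -25], "turn": [0, 0, 0], "jaw": 1},
    {"delta_pos": [0, 0, -12], "turn": [0, 0, 0], "jaw": 1},
    {"delta_pos": [0, 0, 0], "turn": [0, 0, 0], "jaw": -1},
    {"delta_pos": [0, 0, 0], "turn": [0, 0, 0], "jaw": -1},
    {"delta_pos": [0, 0, 0], "turn": [0, 0, 0], "jaw": -1},
    {"delta_pos": [0, 0, 0], "turn": [0, 0, 0], "jaw": -1},
    {"delta_pos": [0, 0, 0], "turn": [0, 0, 0], "jaw": -1},
    {"delta_pos": [0, 0, 0], "turn": [0, 0, 0], "jaw": -1}
  ],
  "force": 40
}}

```text
t: 2.6
ee_pos: [439.1, 10.0, 46.9]
eef_rot: [0.766, 0.643, 0.001, 0.001]
wrist_force: [-2.7, -0.3, 5.8]
gripper_width: 30.5
```

```bash
python3 - <<'E'
from h import *
p,d=cap('scene');cv2.imwrite('pics/g1.png',cv2.resize(p[60:300,150:470,::-1],None,fx=2.4,fy=2.4))
E
```

```text
(no output)
```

View pics/g1.png

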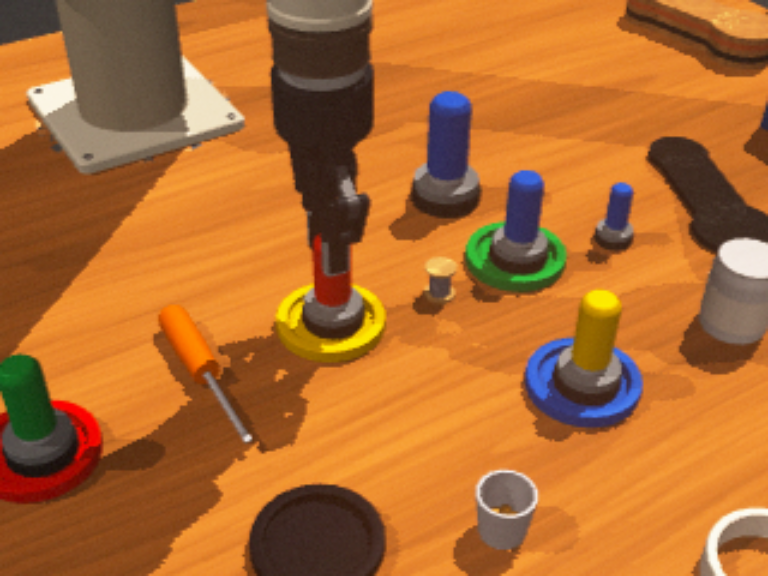

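The red handle (g1 crop, 335,270) is between the pads and upright, with the opening at 30.5 mm. Next I'll lift it 60 mm and carry it by (+202, −127) to the black stand.

Emit:
{"fn": "move_arm", "kwargs": {
  "moves": [
    {"delta_pos": [0, 0, 15], "turn": [0, 0, 0], "jaw": -1},
    {"delta_pos": [0, 0, 25], "turn": [0, 0, 0], "jaw": -1},
    {"delta_pos": [0, 0, 20], "turn": [0, 0, 0], "jaw": -1},
    {"delta_pos": [16, -11, 0], "turn": [0, 0, 0], "jaw": -1},
    {"delta_pos": [30, -19, 0], "turn": [0, 0, 0], "jaw": -1},
    {"delta_pos": [35, -22, 0], "turn": [0, 0, 0], "jaw": -1},
    {"delta_pos": [35, -22, 0], "turn": [0, 0, 0], "jaw": -1},
    {"delta_pos": [35, -22, 0], "turn": [0, 0, 0], "jaw": -1},
    {"delta_pos": [32, -20, 0], "turn": [0, 0, 0], "jaw": -1},
    {"delta_pos": [19, -11, 0], "turn": [0, 0, 0], "jaw": -1},
    {"delta_pos": [0, 0, 0], "turn": [0, 0, 0], "jaw": -1},
    {"delta_pos": [0, 0, 0], "turn": [0, 0, 0], "jaw": -1}
  ]
}}

```text
t: 3.85
ee_pos: [639.6, -116.8, 104.3]
eef_rot: [0.766, 0.643, -0.001, -0.001]
wrist_force: [-1.3, -0.4, -3.8]
gripper_width: 30.6
```

```bash
python3 - <<'E'
from h import *
p,d=cap('scene');cv2.imwrite('pics/g2.png',cv2.resize(p[130:370,150:470,::-1],None,fx=2.4,fy=2.4));print(env.state()['ee_pos'])
E
```

```text
[ 639.23026106 -116.41311822  104.6578981 ]
```

View pics/g2.png

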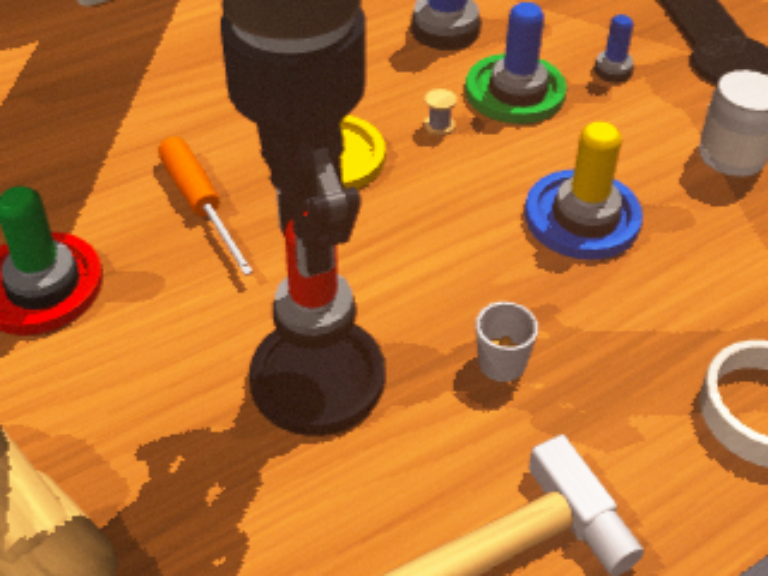

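The red stamp hangs upright over the black stand (crop 315,300). I'll lower it 58 mm, open the jaws and retreat straight up.

Emit:
{"fn": "move_arm", "kwargs": {
  "moves": [
    {"delta_pos": [1, 0, -25], "turn": [0, 0, 0], "jaw": -1},
    {"delta_pos": [0, 0, -20], "turn": [0, 0, 0], "jaw": -1},
    {"delta_pos": [0, 0, -9], "turn": [0, 0, 0], "jaw": -1},
    {"delta_pos": [0, 0, -4], "turn": [0, 0, 0], "jaw": -1},
    {"delta_pos": [0, 0, 0], "turn": [0, 0, 0], "jaw": -1},
    {"delta_pos": [0, 0, 0], "turn": [0, 0, 0], "jaw": -1}
  ]
}}

```text
t: 4.5
ee_pos: [642.4, -116.9, 48.9]
eef_rot: [0.766, 0.643, 0.001, 0.001]
wrist_force: [0.7, -0.1, -3.5]
gripper_width: 30.3
```

Emit:
{"fn": "move_arm", "kwargs": {
  "moves": [
    {"delta_pos": [0, 0, 0], "turn": [0, 0, 0], "jaw": 1},
    {"delta_pos": [0, 0, 0], "turn": [0, 0, 0], "jaw": 1},
    {"delta_pos": [0, 0, 0], "turn": [0, 0, 0], "jaw": 1},
    {"delta_pos": [0, 0, 0], "turn": [0, 0, 0], "jaw": 1},
    {"delta_pos": [0, 0, 0], "turn": [0, 0, 0], "jaw": 1},
    {"delta_pos": [0, 0, 20], "turn": [0, 0, 0], "jaw": 1},
    {"delta_pos": [0, 0, 40], "turn": [0, 0, 0], "jaw": 1},
    {"delta_pos": [0, 0, 40], "turn": [0, 0, 0], "jaw": 1},
    {"delta_pos": [0, 0, 30], "turn": [0, 0, 0], "jaw": 1}
  ]
}}

```text
t: 5.4
ee_pos: [642.2, -117.0, 180.5]
eef_rot: [0.766, 0.643, 0.001, 0.001]
wrist_force: [-0.1, 1.6, -0.5]
gripper_width: 85.8
```

Emit:
{"fn": "move_arm", "kwargs": {
  "moves": [
    {"delta_pos": [-3, 30, 0], "turn": [0, 0, 0], "jaw": 1},
    {"delta_pos": [-4, 40, 0], "turn": [0, 0, 0], "jaw": 1},
    {"delta_pos": [-4, 40, 0], "turn": [0, 0, 0], "jaw": 1},
    {"delta_pos": [-4, 40, 0], "turn": [0, 0, 0], "jaw": 1},
    {"delta_pos": [-4, 40, 0], "turn": [0, 0, 0], "jaw": 1},
    {"delta_pos": [-4, 40, 0], "turn": [0, 0, 0], "jaw": 1},
    {"delta_pos": [-4, 39, 0], "turn": [0, 0, 0], "jaw": 1},
    {"delta_pos": [0, 0, 0], "turn": [0, 0, 0], "jaw": 1},
    {"delta_pos": [0, 0, 0], "turn": [0, 0, 0], "jaw": 1}
  ]
}}

```text
t: 6.3
ee_pos: [614.2, 153.1, 177.5]
eef_rot: [0.765, 0.644, -0.0, 0.0]
wrist_force: [-0.1, -0.5, 0.2]
gripper_width: 85.5
```

```bash
python3 - <<'E'
from h import *
p,d=cap('scene','s3.png');C=cloud('scene',d);z=C[...,2]
for nm,(x,y) in dict(red=(641,-117),blue=(450,205),green=(457,-253)).items():
    q=C[(np.hypot(C[...,0]-x,C[...,1]-y)<28)&(z>55)&(z<120)&(d>0)]
    s=q[q[:,2]<85];A=np.c_[2*s[:,:2],np.ones(len(s))];f=np.linalg.lstsq(A,(s[:,:2]**2).sum(1),rcond=None)[0]
    print(nm,f[:2].round(1),'ztop',np.percentile(q[:,2],98).round(1))
print(env.state()['ee_pos'])
E
```

```text
red [ 641.6 -113.8] ztop 97.4
blue [451.4 206.7] ztop 97.5
green [ 457.4 -252.5] ztop 97.5
[614.42751782 152.00673647 177.52278096]
```

View pics/s3.png

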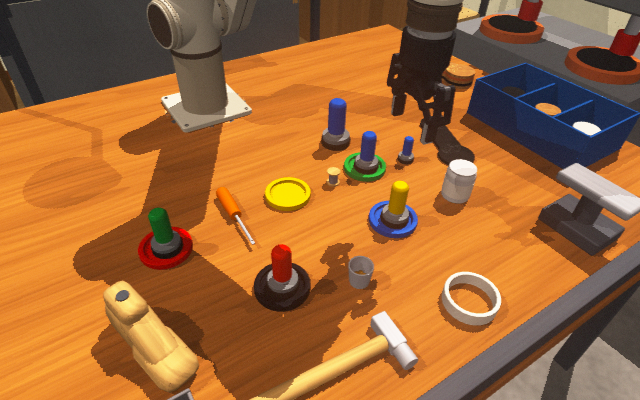

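Red stands flat in the black stand (pixel 282,285, top at 97.4 like the others). The gripper looks a bit far behind yellow in this view, so I'll check the projection before descending.

```bash
python3 - <<'E'
from h import *
print(proj('scene',(614,152,177)),proj('scene',(614,152,96)),env.state()['qpos'])
E
```

```text
(np.float64(406.62244735625376), np.float64(147.61908567154973)) (np.float64(399.83797784194877), np.float64(183.7618623839744)) [ 2.42795877e-01  5.22549960e-01  3.48123983e-01  1.39660250e+00
 -5.18745536e-04  1.98788111e+00]
```

The projected TCP (407,148) lies between the fingertips, so the arm is in the right place. Descending and gripping yellow.

Emit:
{"fn": "move_arm", "kwargs": {
  "moves": [
    {"delta_pos": [0, 0, -37], "turn": [0, 0, 0], "jaw": 1},
    {"delta_pos": [0, 0, -37], "turn": [0, 0, 0], "jaw": 1},
    {"delta_pos": [0, 0, -31], "turn": [0, 0, 0], "jaw": 1},
    {"delta_pos": [0, 0, -19], "turn": [0, 0, 0], "jaw": 1},
    {"delta_pos": [0, 0, -8], "turn": [0, 0, 0], "jaw": 1},
    {"delta_pos": [0, 0, 0], "turn": [0, 0, 0], "jaw": -1},
    {"delta_pos": [0, 0, 0], "turn": [0, 0, 0], "jaw": -1},
    {"delta_pos": [0, 0, 0], "turn": [0, 0, 0], "jaw": -1},
    {"delta_pos": [0, 0, 0], "turn": [0, 0, 0], "jaw": -1},
    {"delta_pos": [0, 0, 0], "turn": [0, 0, 0], "jaw": -1},
    {"delta_pos": [0, 0, 0], "turn": [0, 0, 0], "jaw": -1}
  ],
  "force": 40
}}

```text
t: 7.45
ee_pos: [616.0, 152.3, 47.5]
eef_rot: [0.766, 0.643, 0.002, 0.001]
wrist_force: [1.2, -0.7, 5.2]
gripper_width: 30.3
```

Emit:
{"fn": "move_arm", "kwargs": {
  "moves": [
    {"delta_pos": [0, 0, 15], "turn": [0, 0, 0], "jaw": -1},
    {"delta_pos": [0, 0, 25], "turn": [0, 0, 0], "jaw": -1},
    {"delta_pos": [0, 0, 20], "turn": [0, 0, 0], "jaw": -1},
    {"delta_pos": [-15, -12, 0], "turn": [0, 0, 0], "jaw": -1},
    {"delta_pos": [-25, -21, 0], "turn": [0, 0, 0], "jaw": -1},
    {"delta_pos": [-30, -25, 0], "turn": [0, 0, 0], "jaw": -1},
    {"delta_pos": [-35, -28, 0], "turn": [0, 0, 0], "jaw": -1},
    {"delta_pos": [-30, -25, 0], "turn": [0, 0, 0], "jaw": -1},
    {"delta_pos": [-25, -21, 0], "turn": [0, 0, 0], "jaw": -1},
    {"delta_pos": [-15, -12, 0], "turn": [0, 0, 0], "jaw": -1},
    {"delta_pos": [0, 0, 0], "turn": [0, 0, 0], "jaw": -1},
    {"delta_pos": [0, 0, 0], "turn": [0, 0, 0], "jaw": -1}
  ]
}}

```text
t: 8.65
ee_pos: [439.3, 8.2, 105.5]
eef_rot: [0.766, 0.642, 0.0, -0.0]
wrist_force: [0.5, -0.1, -3.1]
gripper_width: 29.9
```

```bash
python3 - <<'E'
from h import *
p,d=cap('scene');cv2.imwrite('pics/g4.png',cv2.resize(p[60:300,150:470,::-1],None,fx=2,fy=2));print(env.state()['ee_pos'])
E
```

```text
[439.9981349    8.42913636 105.61835576]
```

View pics/g4.png

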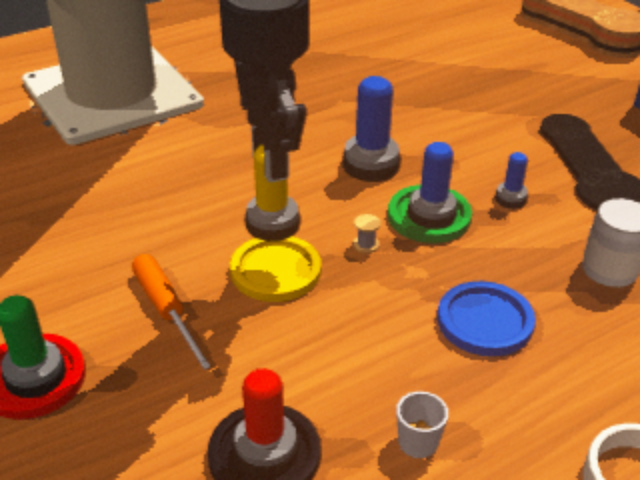

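Yellow hangs upright above its own stand (crop 273,215). I'll lower and release it.

Emit:
{"fn": "move_arm", "kwargs": {
  "moves": [
    {"delta_pos": [0, 0, -25], "turn": [0, 0, 0], "jaw": -1},
    {"delta_pos": [0, 0, -20], "turn": [0, 0, 0], "jaw": -1},
    {"delta_pos": [0, 0, -9], "turn": [0, 0, 0], "jaw": -1},
    {"delta_pos": [0, 0, -4], "turn": [0, 0, 0], "jaw": -1},
    {"delta_pos": [0, 0, 0], "turn": [0, 0, 0], "jaw": -1},
    {"delta_pos": [0, 0, 0], "turn": [0, 0, 0], "jaw": -1}
  ]
}}

```text
t: 9.3
ee_pos: [440.6, 8.4, 48.2]
eef_rot: [0.766, 0.643, 0.001, 0.0]
wrist_force: [0.5, -0.1, -2.9]
gripper_width: 29.8
```

Emit:
{"fn": "move_arm", "kwargs": {
  "moves": [
    {"delta_pos": [0, 0, 0], "turn": [0, 0, 0], "jaw": 1},
    {"delta_pos": [0, 0, 0], "turn": [0, 0, 0], "jaw": 1},
    {"delta_pos": [0, 0, 0], "turn": [0, 0, 0], "jaw": 1},
    {"delta_pos": [0, 0, 0], "turn": [0, 0, 0], "jaw": 1},
    {"delta_pos": [0, 0, 0], "turn": [0, 0, 0], "jaw": 1},
    {"delta_pos": [0, 0, 20], "turn": [0, 0, 0], "jaw": 1},
    {"delta_pos": [0, 0, 40], "turn": [0, 0, 0], "jaw": 1},
    {"delta_pos": [0, 0, 40], "turn": [0, 0, 0], "jaw": 1},
    {"delta_pos": [0, 0, 30], "turn": [0, 0, 0], "jaw": 1}
  ]
}}

```text
t: 10.2
ee_pos: [440.1, 8.1, 180.0]
eef_rot: [0.766, 0.643, 0.001, 0.001]
wrist_force: [0.2, 0.6, -0.8]
gripper_width: 85.2
```

Emit:
{"fn": "move_arm", "kwargs": {
  "moves": [
    {"delta_pos": [1, 28, 0], "turn": [0, 0, 0], "jaw": 1},
    {"delta_pos": [2, 35, 0], "turn": [0, 0, 0], "jaw": 1},
    {"delta_pos": [2, 35, 0], "turn": [0, 0, 0], "jaw": 1},
    {"delta_pos": [2, 35, 0], "turn": [0, 0, 0], "jaw": 1},
    {"delta_pos": [2, 35, 0], "turn": [0, 0, 0], "jaw": 1},
    {"delta_pos": [2, 30, 0], "turn": [0, 0, 0], "jaw": 1},
    {"delta_pos": [0, 0, 0], "turn": [0, 0, 0], "jaw": 1},
    {"delta_pos": [0, 0, 0], "turn": [0, 0, 0], "jaw": 1}
  ]
}}

```text
t: 11.0
ee_pos: [450.1, 206.3, 177.3]
eef_rot: [0.766, 0.643, -0.0, 0.0]
wrist_force: [1.2, -0.3, -0.1]
gripper_width: 85.3
```

```bash
cat > chk.py <<'E'
from h import *
import sys
f=sys.argv[1]
p,d=cap('scene',f);C=cloud('scene',d);z=C[...,2]
for nm in sys.argv[2:]:
    c,x,y=nm.split(',');x=float(x);y=float(y)
    q=C[(np.hypot(C[...,0]-x,C[...,1]-y)<28)&(z>55)&(z<120)&(d>0)]
    s=q[q[:,2]<85];A=np.c_[2*s[:,:2],np.ones(len(s))];k=np.linalg.lstsq(A,(s[:,:2]**2).sum(1),rcond=None)[0]
    print(c,k[:2].round(1),'ztop',np.percentile(q[:,2],98).round(1))
print(env.state()['ee_pos'])
E
python3 chk.py s5.png yellow,440,8 blue,450,205
```

```text
yellow [441.    8.4] ztop 97.7
blue [451.3 206.6] ztop 97.8
[450.1131411  205.66213244 177.36870875]
```

View pics/s5.png

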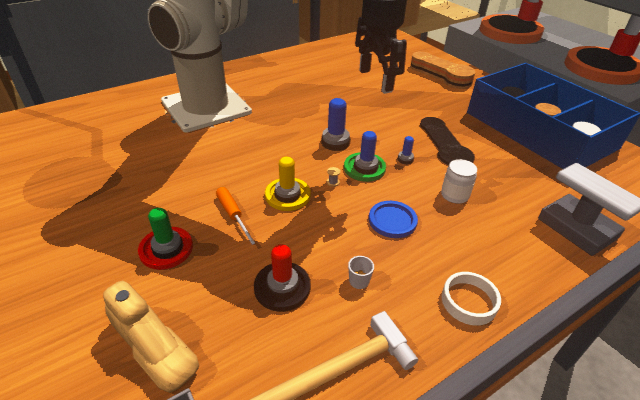

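Yellow stands centred in the yellow stand (pixel 287,180), and the arm is above the middle blue stamp. Descending and gripping.

Emit:
{"fn": "move_arm", "kwargs": {
  "moves": [
    {"delta_pos": [0, 0, -37], "turn": [0, 0, 0], "jaw": 1},
    {"delta_pos": [0, 0, -37], "turn": [0, 0, 0], "jaw": 1},
    {"delta_pos": [0, 0, -31], "turn": [0, 0, 0], "jaw": 1},
    {"delta_pos": [0, 0, -19], "turn": [0, 0, 0], "jaw": 1},
    {"delta_pos": [0, 0, -8], "turn": [0, 0, 0], "jaw": 1},
    {"delta_pos": [0, 0, 0], "turn": [0, 0, 0], "jaw": -1},
    {"delta_pos": [0, 0, 0], "turn": [0, 0, 0], "jaw": -1},
    {"delta_pos": [0, 0, 0], "turn": [0, 0, 0], "jaw": -1},
    {"delta_pos": [0, 0, 0], "turn": [0, 0, 0], "jaw": -1},
    {"delta_pos": [0, 0, 0], "turn": [0, 0, 0], "jaw": -1},
    {"delta_pos": [0, 0, 0], "turn": [0, 0, 0], "jaw": -1}
  ],
  "force": 40
}}

```text
t: 12.15
ee_pos: [451.3, 206.6, 47.1]
eef_rot: [0.766, 0.643, 0.001, 0.0]
wrist_force: [-1.6, -0.7, 6.7]
gripper_width: 30.3
```

Emit:
{"fn": "move_arm", "kwargs": {
  "moves": [
    {"delta_pos": [0, 0, 15], "turn": [0, 0, 0], "jaw": -1},
    {"delta_pos": [0, 0, 25], "turn": [0, 0, 0], "jaw": -1},
    {"delta_pos": [0, 0, 20], "turn": [0, 0, 0], "jaw": -1},
    {"delta_pos": [15, -5, 0], "turn": [0, 0, 0], "jaw": -1},
    {"delta_pos": [25, -9, 0], "turn": [0, 0, 0], "jaw": -1},
    {"delta_pos": [28, -10, 0], "turn": [0, 0, 0], "jaw": -1},
    {"delta_pos": [28, -10, 0], "turn": [0, 0, 0], "jaw": -1},
    {"delta_pos": [28, -10, 0], "turn": [0, 0, 0], "jaw": -1},
    {"delta_pos": [24, -8, 0], "turn": [0, 0, 0], "jaw": -1},
    {"delta_pos": [15, -5, 0], "turn": [0, 0, 0], "jaw": -1},
    {"delta_pos": [0, 0, 0], "turn": [0, 0, 0], "jaw": -1},
    {"delta_pos": [0, 0, 0], "turn": [0, 0, 0], "jaw": -1}
  ]
}}

```text
t: 13.35
ee_pos: [612.4, 148.9, 104.4]
eef_rot: [0.766, 0.643, -0.001, -0.001]
wrist_force: [-0.2, -0.0, -2.9]
gripper_width: 30.4
```

```bash
python3 - <<'E'
from h import *
p,d=cap('scene');cv2.imwrite('pics/g6.png',cv2.resize(p[60:300,200:520,::-1],None,fx=2,fy=2));print(env.state()['ee_pos'])
E
```

```text
[612.07561648 149.16627155 104.67449368]
```

View pics/g6.png

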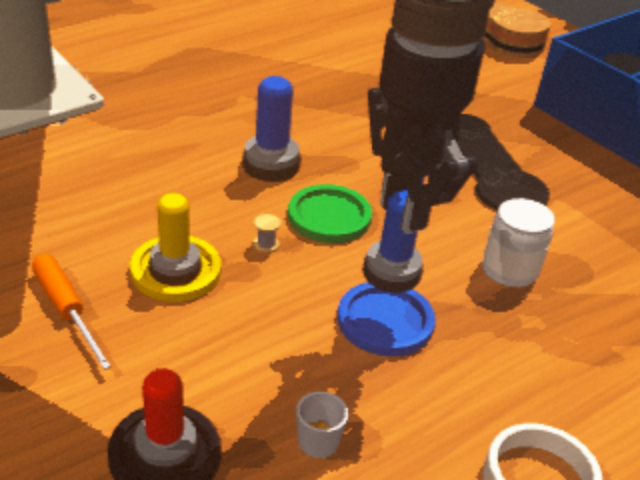

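Blue hangs upright above its own stand (crop 393,260). I'll lower and release it, then go over to the green stamp.

Emit:
{"fn": "move_arm", "kwargs": {
  "moves": [
    {"delta_pos": [0, 0, -25], "turn": [0, 0, 0], "jaw": -1},
    {"delta_pos": [0, 0, -20], "turn": [0, 0, 0], "jaw": -1},
    {"delta_pos": [0, 0, -9], "turn": [0, 0, 0], "jaw": -1},
    {"delta_pos": [0, 0, -4], "turn": [0, 0, 0], "jaw": -1},
    {"delta_pos": [0, 0, 0], "turn": [0, 0, 0], "jaw": -1},
    {"delta_pos": [0, 0, 0], "turn": [0, 0, 0], "jaw": -1}
  ]
}}

```text
t: 14.0
ee_pos: [614.2, 149.5, 48.7]
eef_rot: [0.766, 0.643, 0.001, 0.001]
wrist_force: [0.5, -0.5, -3.8]
gripper_width: 30.4
```

Emit:
{"fn": "move_arm", "kwargs": {
  "moves": [
    {"delta_pos": [0, 0, 0], "turn": [0, 0, 0], "jaw": 1},
    {"delta_pos": [0, 0, 0], "turn": [0, 0, 0], "jaw": 1},
    {"delta_pos": [0, 0, 0], "turn": [0, 0, 0], "jaw": 1},
    {"delta_pos": [0, 0, 0], "turn": [0, 0, 0], "jaw": 1},
    {"delta_pos": [0, 0, 0], "turn": [0, 0, 0], "jaw": 1},
    {"delta_pos": [0, 0, 20], "turn": [0, 0, 0], "jaw": 1},
    {"delta_pos": [0, 0, 40], "turn": [0, 0, 0], "jaw": 1},
    {"delta_pos": [0, 0, 40], "turn": [0, 0, 0], "jaw": 1},
    {"delta_pos": [0, 0, 30], "turn": [0, 0, 0], "jaw": 1}
  ]
}}

```text
t: 14.9
ee_pos: [614.2, 149.3, 180.4]
eef_rot: [0.766, 0.643, 0.001, 0.001]
wrist_force: [0.3, 0.2, 0.2]
gripper_width: 85.1
```

Emit:
{"fn": "move_arm", "kwargs": {
  "moves": [
    {"delta_pos": [-10, -26, 0], "turn": [0, 0, 0], "jaw": 1},
    {"delta_pos": [-17, -44, 0], "turn": [0, 0, 0], "jaw": 1},
    {"delta_pos": [-17, -44, 0], "turn": [0, 0, 0], "jaw": 1},
    {"delta_pos": [-17, -44, 0], "turn": [0, 0, 0], "jaw": 1},
    {"delta_pos": [-17, -44, 0], "turn": [0, 0, 0], "jaw": 1},
    {"delta_pos": [-17, -44, 0], "turn": [0, 0, 0], "jaw": 1},
    {"delta_pos": [-17, -44, 0], "turn": [0, 0, 0], "jaw": 1},
    {"delta_pos": [-17, -44, 0], "turn": [0, 0, 0], "jaw": 1},
    {"delta_pos": [-17, -44, 0], "turn": [0, 0, 0], "jaw": 1},
    {"delta_pos": [-10, -24, 0], "turn": [0, 0, 0], "jaw": 1},
    {"delta_pos": [0, 0, 0], "turn": [0, 0, 0], "jaw": 1},
    {"delta_pos": [0, 0, 0], "turn": [0, 0, 0], "jaw": 1}
  ]
}}

```text
t: 16.1
ee_pos: [457.3, -253.2, 177.6]
eef_rot: [0.767, 0.642, 0.0, -0.0]
wrist_force: [0.5, 1.1, 0.8]
gripper_width: 85.4
```

```bash
python3 chk.py s7.png yellow,440,8 blue,613,149 green,457,-253
```

```text
yellow [441.2   8.3] ztop 97.6
blue [613.9 149.4] ztop 97.5
green [ 457.5 -252.5] ztop 97.6
[ 457.62772833 -252.47407556  177.65363838]
```

View pics/s7.png

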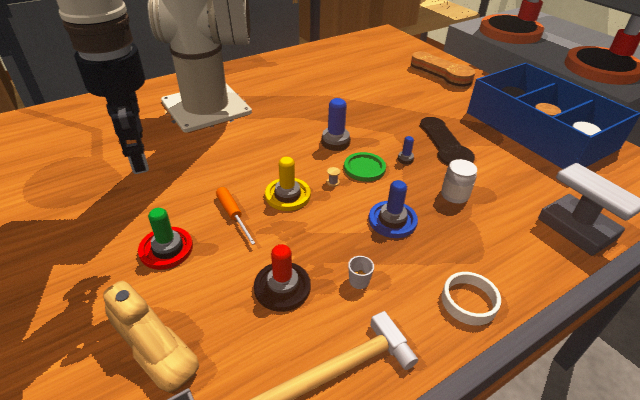

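Blue stands centred in the blue stand (pixel 395,205). Now I'll grip green and lift it 125 mm so it passes over the yellow stamp on the way.

Emit:
{"fn": "move_arm", "kwargs": {
  "moves": [
    {"delta_pos": [0, 0, -37], "turn": [0, 0, 0], "jaw": 1},
    {"delta_pos": [0, 0, -37], "turn": [0, 0, 0], "jaw": 1},
    {"delta_pos": [0, 0, -31], "turn": [0, 0, 0], "jaw": 1},
    {"delta_pos": [0, 0, -19], "turn": [0, 0, 0], "jaw": 1},
    {"delta_pos": [0, 0, -8], "turn": [0, 0, 0], "jaw": 1},
    {"delta_pos": [0, 0, 0], "turn": [0, 0, 0], "jaw": -1},
    {"delta_pos": [0, 0, 0], "turn": [0, 0, 0], "jaw": -1},
    {"delta_pos": [0, 0, 0], "turn": [0, 0, 0], "jaw": -1},
    {"delta_pos": [0, 0, 0], "turn": [0, 0, 0], "jaw": -1},
    {"delta_pos": [0, 0, 0], "turn": [0, 0, 0], "jaw": -1},
    {"delta_pos": [0, 0, 0], "turn": [0, 0, 0], "jaw": -1}
  ],
  "force": 40
}}

```text
t: 17.25
ee_pos: [458.2, -253.4, 47.1]
eef_rot: [0.766, 0.643, 0.001, 0.001]
wrist_force: [-1.9, 1.5, 6.7]
gripper_width: 30.4
```

Emit:
{"fn": "move_arm", "kwargs": {
  "moves": [
    {"delta_pos": [0, 0, 15], "turn": [0, 0, 0], "jaw": -1},
    {"delta_pos": [0, 0, 25], "turn": [0, 0, 0], "jaw": -1},
    {"delta_pos": [0, 0, 35], "turn": [0, 0, 0], "jaw": -1},
    {"delta_pos": [0, 0, 30], "turn": [0, 0, 0], "jaw": -1},
    {"delta_pos": [0, 0, 20], "turn": [0, 0, 0], "jaw": -1},
    {"delta_pos": [0, 0, 0], "turn": [0, 0, 0], "jaw": -1}
  ]
}}

```text
t: 17.85
ee_pos: [459.3, -254.1, 173.7]
eef_rot: [0.766, 0.643, 0.001, 0.003]
wrist_force: [0.8, -0.4, -3.6]
gripper_width: 30.2
```

```bash
python3 - <<'E'
from h import *
p,d=cap('scene');cv2.imwrite('pics/g8.png',cv2.resize(p[60:300,20:340,::-1],None,fx=2,fy=2));print(env.state()['ee_pos'])
E
```

```text
[ 458.22300189 -253.39263979  171.5161907 ]
```

View pics/g8.png

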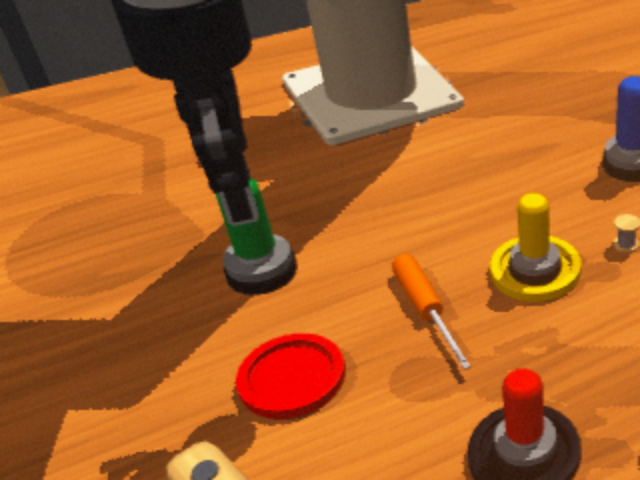

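Green is held and lifted clear of the red stand (crop 260,240). Carrying it to the green stand.

Emit:
{"fn": "move_arm", "kwargs": {
  "moves": [
    {"delta_pos": [0, 15, 0], "turn": [0, 0, 0], "jaw": -1},
    {"delta_pos": [-1, 30, 0], "turn": [0, 0, 0], "jaw": -1},
    {"delta_pos": [-1, 35, 0], "turn": [0, 0, 0], "jaw": -1},
    {"delta_pos": [-1, 35, 0], "turn": [0, 0, 0], "jaw": -1},
    {"delta_pos": [-1, 35, 0], "turn": [0, 0, 0], "jaw": -1},
    {"delta_pos": [-1, 35, 0], "turn": [0, 0, 0], "jaw": -1},
    {"delta_pos": [-1, 35, 0], "turn": [0, 0, 0], "jaw": -1},
    {"delta_pos": [-1, 35, 0], "turn": [0, 0, 0], "jaw": -1},
    {"delta_pos": [-1, 35, 0], "turn": [0, 0, 0], "jaw": -1},
    {"delta_pos": [-1, 35, 0], "turn": [0, 0, 0], "jaw": -1},
    {"delta_pos": [-1, 35, 0], "turn": [0, 0, 0], "jaw": -1},
    {"delta_pos": [-1, 35, 0], "turn": [0, 0, 0], "jaw": -1}
  ]
}}

```text
t: 19.1
ee_pos: [444.0, 143.7, 168.5]
eef_rot: [0.766, 0.643, -0.002, -0.001]
wrist_force: [-0.1, 0.2, -2.6]
gripper_width: 30.4
```

Emit:
{"fn": "move_arm", "kwargs": {
  "moves": [
    {"delta_pos": [0, 30, 0], "turn": [0, 0, 0], "jaw": -1},
    {"delta_pos": [0, 20, 0], "turn": [0, 0, 0], "jaw": -1},
    {"delta_pos": [0, 12, 0], "turn": [0, 0, 0], "jaw": -1},
    {"delta_pos": [0, 0, 0], "turn": [0, 0, 0], "jaw": -1},
    {"delta_pos": [0, 0, -25], "turn": [0, 0, 0], "jaw": -1},
    {"delta_pos": [0, 0, -30], "turn": [0, 0, 0], "jaw": -1},
    {"delta_pos": [0, 0, -10], "turn": [0, 0, 0], "jaw": -1},
    {"delta_pos": [0, 0, 0], "turn": [0, 0, 0], "jaw": -1},
    {"delta_pos": [0, 0, 0], "turn": [0, 0, 0], "jaw": -1}
  ]
}}

```text
t: 20.0
ee_pos: [446.9, 203.7, 106.2]
eef_rot: [0.766, 0.642, 0.0, 0.0]
wrist_force: [-0.1, -0.5, -2.6]
gripper_width: 30.3
```

```bash
python3 - <<'E'
from h import *
p,d=cap('scene');cv2.imwrite('pics/g9.png',cv2.resize(p[30:270,200:520,::-1],None,fx=2,fy=2));print(env.state()['ee_pos'])
E
```

```text
[447.47977228 204.11201062 106.83806754]
```

View pics/g9.png

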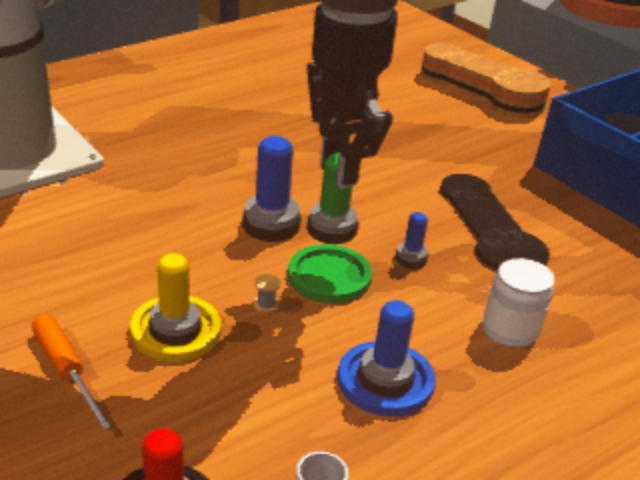

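Green hangs upright above the green stand (crop 333,215). I'll lower it 59 mm and release it, then go to red at (642,−115).

Emit:
{"fn": "move_arm", "kwargs": {
  "moves": [
    {"delta_pos": [0, 0, -25], "turn": [0, 0, 0], "jaw": -1},
    {"delta_pos": [0, 0, -20], "turn": [0, 0, 0], "jaw": -1},
    {"delta_pos": [0, 0, -10], "turn": [0, 0, 0], "jaw": -1},
    {"delta_pos": [0, 0, -4], "turn": [0, 0, 0], "jaw": -1},
    {"delta_pos": [0, 0, 0], "turn": [0, 0, 0], "jaw": -1},
    {"delta_pos": [0, 0, 0], "turn": [0, 0, 0], "jaw": -1}
  ]
}}

```text
t: 20.65
ee_pos: [447.6, 204.6, 47.8]
eef_rot: [0.766, 0.643, 0.001, 0.0]
wrist_force: [0.5, -0.0, -2.5]
gripper_width: 30.2
```

Emit:
{"fn": "move_arm", "kwargs": {
  "moves": [
    {"delta_pos": [0, 0, 0], "turn": [0, 0, 0], "jaw": 1},
    {"delta_pos": [0, 0, 0], "turn": [0, 0, 0], "jaw": 1},
    {"delta_pos": [0, 0, 0], "turn": [0, 0, 0], "jaw": 1},
    {"delta_pos": [0, 0, 0], "turn": [0, 0, 0], "jaw": 1},
    {"delta_pos": [0, 0, 0], "turn": [0, 0, 0], "jaw": 1},
    {"delta_pos": [0, 0, 20], "turn": [0, 0, 0], "jaw": 1},
    {"delta_pos": [0, 0, 40], "turn": [0, 0, 0], "jaw": 1},
    {"delta_pos": [0, 0, 40], "turn": [0, 0, 0], "jaw": 1},
    {"delta_pos": [0, 0, 30], "turn": [0, 0, 0], "jaw": 1}
  ]
}}

```text
t: 21.55
ee_pos: [447.1, 204.4, 179.1]
eef_rot: [0.766, 0.643, 0.001, 0.0]
wrist_force: [0.2, -0.3, -0.8]
gripper_width: 85.7
```

Emit:
{"fn": "move_arm", "kwargs": {
  "moves": [
    {"delta_pos": [15, -24, 0], "turn": [0, 0, 0], "jaw": 1},
    {"delta_pos": [22, -36, 0], "turn": [0, 0, 0], "jaw": 1},
    {"delta_pos": [22, -36, 0], "turn": [0, 0, 0], "jaw": 1},
    {"delta_pos": [22, -36, 0], "turn": [0, 0, 0], "jaw": 1},
    {"delta_pos": [22, -36, 0], "turn": [0, 0, 0], "jaw": 1},
    {"delta_pos": [22, -36, 0], "turn": [0, 0, 0], "jaw": 1},
    {"delta_pos": [22, -36, 0], "turn": [0, 0, 0], "jaw": 1},
    {"delta_pos": [22, -36, 0], "turn": [0, 0, 0], "jaw": 1},
    {"delta_pos": [15, -26, 0], "turn": [0, 0, 0], "jaw": 1},
    {"delta_pos": [10, -17, 0], "turn": [0, 0, 0], "jaw": 1},
    {"delta_pos": [0, 0, 0], "turn": [0, 0, 0], "jaw": 1},
    {"delta_pos": [0, 0, 0], "turn": [0, 0, 0], "jaw": 1}
  ]
}}

```text
t: 22.75
ee_pos: [640.1, -114.9, 176.0]
eef_rot: [0.766, 0.642, -0.0, -0.001]
wrist_force: [-1.2, 0.7, -0.2]
gripper_width: 85.5
```

```bash
python3 chk.py s10.png green,447,204 red,641,-117
```

```text
green [447.  204.9] ztop 97.9
red [ 641.3 -113.8] ztop 97.4
[ 639.94649799 -114.20578135  176.26424799]
```

View pics/s10.png

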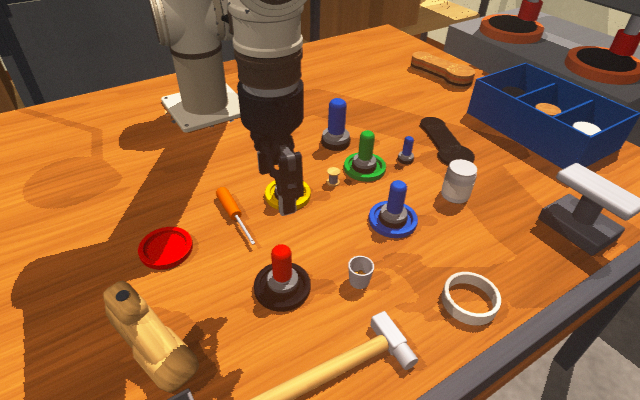

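Green stands centred in the green stand (pixel 367,155). Gripping red.

Emit:
{"fn": "move_arm", "kwargs": {
  "moves": [
    {"delta_pos": [1, 0, -37], "turn": [0, 0, 0], "jaw": 1},
    {"delta_pos": [0, 0, -37], "turn": [0, 0, 0], "jaw": 1},
    {"delta_pos": [0, 0, -30], "turn": [0, 0, 0], "jaw": 1},
    {"delta_pos": [0, 0, -19], "turn": [0, 0, 0], "jaw": 1},
    {"delta_pos": [0, 0, -8], "turn": [0, 0, 0], "jaw": 1},
    {"delta_pos": [0, 0, 0], "turn": [0, 0, 0], "jaw": -1},
    {"delta_pos": [0, 0, 0], "turn": [0, 0, 0], "jaw": -1},
    {"delta_pos": [0, 0, 0], "turn": [0, 0, 0], "jaw": -1},
    {"delta_pos": [0, 0, 0], "turn": [0, 0, 0], "jaw": -1},
    {"delta_pos": [0, 0, 0], "turn": [0, 0, 0], "jaw": -1},
    {"delta_pos": [0, 0, 0], "turn": [0, 0, 0], "jaw": -1}
  ],
  "force": 40
}}

```text
t: 23.9
ee_pos: [642.3, -115.0, 47.5]
eef_rot: [0.766, 0.643, 0.001, 0.001]
wrist_force: [-2.0, 0.3, 5.3]
gripper_width: 30.3
```

Emit:
{"fn": "move_arm", "kwargs": {
  "moves": [
    {"delta_pos": [0, 0, 15], "turn": [0, 0, 0], "jaw": -1},
    {"delta_pos": [0, 0, 25], "turn": [0, 0, 0], "jaw": -1},
    {"delta_pos": [0, 0, 20], "turn": [0, 0, 0], "jaw": -1},
    {"delta_pos": [-16, -12, 0], "turn": [0, 0, 0], "jaw": -1},
    {"delta_pos": [-27, -21, 0], "turn": [0, 0, 0], "jaw": -1},
    {"delta_pos": [-34, -25, 0], "turn": [0, 0, 0], "jaw": -1},
    {"delta_pos": [-34, -26, 0], "turn": [0, 0, 0], "jaw": -1},
    {"delta_pos": [-34, -25, 0], "turn": [0, 0, 0], "jaw": -1},
    {"delta_pos": [-27, -21, 0], "turn": [0, 0, 0], "jaw": -1},
    {"delta_pos": [-15, -12, 0], "turn": [0, 0, 0], "jaw": -1},
    {"delta_pos": [0, 0, 0], "turn": [0, 0, 0], "jaw": -1},
    {"delta_pos": [0, 0, 0], "turn": [0, 0, 0], "jaw": -1}
  ]
}}

```text
t: 25.1
ee_pos: [454.2, -257.1, 105.4]
eef_rot: [0.767, 0.642, 0.0, -0.0]
wrist_force: [0.6, 0.9, -3.6]
gripper_width: 29.8
```

```bash
python3 - <<'E'
from h import *
p,d=cap('scene');cv2.imwrite('pics/g11.png',cv2.resize(p[100:340,20:340,::-1],None,fx=2,fy=2));print(env.state()['ee_pos'])
E
```

```text
[ 454.8208367  -256.72363569  105.46168976]
```

View pics/g11.png

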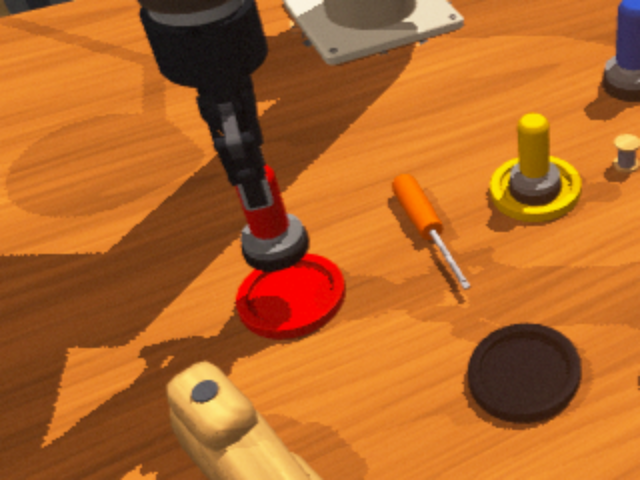

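Red hangs upright above the red stand (crop 273,235). I'll lower and release it, then back off.

Emit:
{"fn": "move_arm", "kwargs": {
  "moves": [
    {"delta_pos": [0, 0, -25], "turn": [0, 0, 0], "jaw": -1},
    {"delta_pos": [0, 0, -20], "turn": [0, 0, 0], "jaw": -1},
    {"delta_pos": [0, 0, -9], "turn": [0, 0, 0], "jaw": -1},
    {"delta_pos": [0, 0, -4], "turn": [0, 0, 0], "jaw": -1},
    {"delta_pos": [0, 0, 0], "turn": [0, 0, 0], "jaw": -1},
    {"delta_pos": [0, 0, 0], "turn": [0, 0, 0], "jaw": -1}
  ]
}}

```text
t: 25.75
ee_pos: [455.7, -257.0, 48.3]
eef_rot: [0.766, 0.643, 0.0, 0.001]
wrist_force: [-0.2, -0.5, -4.1]
gripper_width: 30.3
```

Emit:
{"fn": "move_arm", "kwargs": {
  "moves": [
    {"delta_pos": [0, 0, 0], "turn": [0, 0, 0], "jaw": 1},
    {"delta_pos": [0, 0, 0], "turn": [0, 0, 0], "jaw": 1},
    {"delta_pos": [0, 0, 0], "turn": [0, 0, 0], "jaw": 1},
    {"delta_pos": [0, 0, 0], "turn": [0, 0, 0], "jaw": 1},
    {"delta_pos": [0, 0, 0], "turn": [0, 0, 0], "jaw": 1},
    {"delta_pos": [0, 0, 20], "turn": [0, 0, 0], "jaw": 1},
    {"delta_pos": [0, 0, 40], "turn": [0, 0, 0], "jaw": 1},
    {"delta_pos": [0, 0, 40], "turn": [0, 0, 0], "jaw": 1},
    {"delta_pos": [0, 0, 30], "turn": [0, 0, 0], "jaw": 1},
    {"delta_pos": [-20, -30, 0], "turn": [0, 0, 0], "jaw": 1},
    {"delta_pos": [-20, -30, 0], "turn": [0, 0, 0], "jaw": 1},
    {"delta_pos": [0, 0, 0], "turn": [0, 0, 0], "jaw": 1}
  ]
}}

```text
t: 26.95
ee_pos: [412.7, -319.7, 178.1]
eef_rot: [0.768, 0.641, -0.001, 0.001]
wrist_force: [0.2, -0.0, 0.5]
gripper_width: 85.6
```

Emit:
{"fn": "move_arm", "kwargs": {
  "moves": [
    {"delta_pos": [-20, -30, 0], "turn": [0, 0, 0], "jaw": 1},
    {"delta_pos": [-20, -30, 0], "turn": [0, 0, 0], "jaw": 1},
    {"delta_pos": [0, 0, 0], "turn": [0, 0, 0], "jaw": 1},
    {"delta_pos": [0, 0, 0], "turn": [0, 0, 0], "jaw": 1},
    {"delta_pos": [0, 0, 0], "turn": [0, 0, 0], "jaw": 1}
  ]
}}

```text
t: 27.45
ee_pos: [374.9, -376.0, 177.4]
eef_rot: [0.766, 0.643, 0.0, -0.0]
wrist_force: [-0.1, -0.5, 0.1]
gripper_width: 85.3
```

```bash
python3 chk.py s12.png red,454,-257 blue,613,149 yellow,440,8 green,447,204; python3 -c "
from h import *
cap('top','t12.png')"
```

```text
red [ 454.6 -255.6] ztop 97.5
blue [613.6 149.6] ztop 97.6
yellow [441.4   8.2] ztop 97.5
green [446.9 204.6] ztop 98.0
[ 375.07827411 -375.89099801  177.47846305]
```

View pics/s12.png

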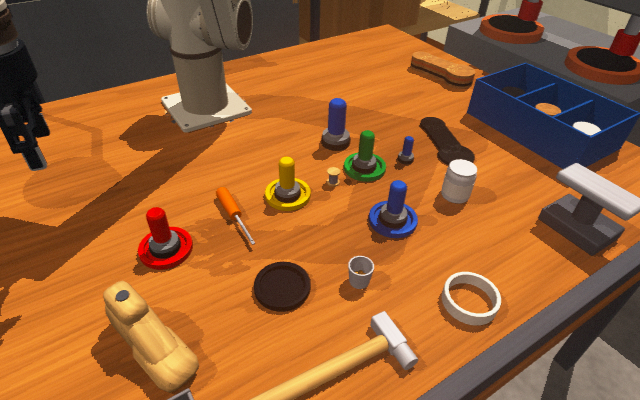

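View pics/t12.png

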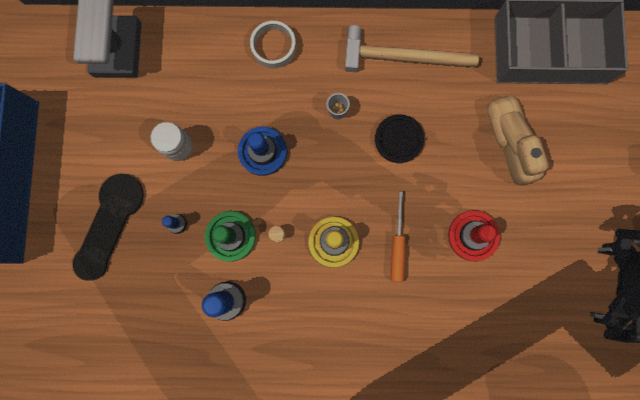

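Both views show every stamp upright in the stand of its own colour. In the scene view that is red (165,240), yellow (288,185), green (366,158) and blue (395,210). The black stand (282,287) is empty, the cup (361,272) is upright and unmoved, and the gripper is clear. Handing in.

```bash
python3 -c "
from h import *
print(env.hand_in(), env.state()['t'])"
```

```text
the job is handed in; nothing more can be done
the job is handed in; nothing more can be done
```

All four stamps now stand in the stands of their own colours, and I handed the job in at about 27.5 s of the 115 s allowed. I parked red in the black stand, moved yellow, blue (the middle-sized one) and green into their own stands, then brought red over to the red stand.

- **Placement:** in the last check each stamp's axis was within about 1.5 mm of its stand's measured centre. All tops read 97.5–98.0 mm, the same height as when they stood in their stands at the start, so they are flat on the stand floors. The expected height is 96 mm, and the camera's readings ran 1–2 mm high throughout.
- **Surroundings:** the black stand is empty, the rivet cup is upright where it started, and the look-alikes are untouched. The gripper is open and clear of everything, and the wrist force readings after each move stayed below 10 N.
- **Failed check:** the first fit of the yellow stand came out wrong (35 mm wide). I redid it in both views (95 and 105 mm wide, centres 3 mm apart) before moving anything.

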